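Index the pin carousel and load the empty cradle

TASK

Turn the round plate of the indexing fixture until its one empty cradle is lined up with the loading point, right in front of the pivot of the hold-down arm. Then take the loose steel pin from its wooden rest, lay it centred in that cradle without dropping it, let it settle and let go, and finally swing the hold-down arm over it all the way to its stop. Leave the bottle, wrench, piston and jar where they are.

Things in the scene. Friction and masses are not known exactly. Their poses are not given: they have to be found in the camera images.
- fixture: The indexing fixture, fixed to the bench: grey round foot 240 mm across with a lug on its -x side. Origin on the plate's vertical turning axis at bench level (z=0), z up; -x points from the turning axis to the loading point and, further out, to the arm's pivot. It stands at varying places and yaws.
- carousel (a joint): Angle (rad) of the round aluminium plate about the vertical axis; grows anticlockwise seen from above. At 0 or any whole turn the empty cradle is at the loading point. Turns both ways, more than a full turn, with light friction (0.15 N m), and stays where it is left.
- plate_top (a point): Centre of the plate's top face, 45 mm above the bench; axes turn with the plate. The plate is 250 mm across and 12 mm thick and carries four radial cradles 90 degrees apart: three already hold a strapped-down steel pin that cannot be taken out (up to 42 mm above the plate), one is empty. Four upright turning posts stand between the cradles.
- hold_pivot (a point): Foot of the hold-down arm's pivot, fixed on the fixture: 145 mm from the turning axis on its -x side, 88 mm above the bench (underside of the arm). An upright 16 mm steel post with a 24 mm hub that ends 102 mm above the bench.
- empty_cradle (a point): Centre of a pin when seated in the empty cradle: 80 mm from the turning axis, 28 mm above the plate (73 mm above the bench). x lies along the pin, radially inward; z up. The cradle is two 90-degree V rests, each 10 mm thick, 44 mm wide, 30 mm tall, centred 27 mm either side of this point along x; the 44 mm between them is clear for fingers down to the plate.
- load_point (a point): The loading point, fixed on the fixture: 80 mm from the turning axis on the fixture's -x side, 73 mm above the bench. Same axes as the fixture. The empty cradle's point must come here.
- turn_post0 (a point): Centre of the top of turning post 0: one of four upright round steel posts on the plate, 14 mm diameter, 64 mm tall (top 109 mm above the bench), 75 mm from the turning axis, midway between two cradles, the two beside the empty cradle being 0 and 3. Push or pinch it to turn the plate.
- turn_post1 (a point): Centre of the top of turning post 1: one of four upright round steel posts on the plate, 14 mm diameter, 64 mm tall (top 109 mm above the bench), 75 mm from the turning axis, midway between two cradles. Push or pinch it to turn the plate.
- turn_post2 (a point): Centre of the top of turning post 2: one of four upright round steel posts on the plate, 14 mm diameter, 64 mm tall (top 109 mm above the bench), 75 mm from the turning axis, midway between two cradles. Push or pinch it to turn the plate.
- turn_post3 (a point): Centre of the top of turning post 3: one of four upright round steel posts on the plate, 14 mm diameter, 64 mm tall (top 109 mm above the bench), 75 mm from the turning axis, midway between two cradles. Push or pinch it to turn the plate.
- hold_arm (a joint): Angle (rad) of the steel hold-down arm about its upright pivot: 0 = swung aside, 1.6 = against its stop, over the loading point, lying along the line from pivot to turning axis. Grows clockwise seen from above; light friction (0.08 N m), stays where left. 16 mm wide, underside 88, upper face 98 mm above the bench: it passes 4 mm over a seated pin.
- hold_knob (a point): Centre of the top of the black upright round knob near the free end of the hold-down arm: 16 mm diameter, 46 mm tall (98 to 144 mm above the bench), 80 mm from the arm's pivot. Pinch or push it to swing the arm.
- pin: The loose pin: plain round steel piston pin, 22 mm diameter, 90 mm long, about 0.16 kg. Origin at its centre, x along its axis (either way round); it may be rolled to any angle about x. It starts lying in the rest, its axis 36 mm above the bench.
- rest: Fixed wooden rest, base 110 x 60 x 8 mm (long side along x), origin under its centre at bench level, with two V rests of the same shape as the cradle's, 44 mm apart inside, reaching 38 mm above the bench, holding the loose pin along x.
- oil_bottle: Bystander: grey bottle, 64 mm diameter, 170 mm tall, origin under its centre.
- wrench: Bystander: wrench lying flat, 190 mm long along its x, origin at its underside.
- piston: Bystander: aluminium engine piston, 72 mm diameter, 62 mm tall, origin under its centre.
- jar: Bystander: glass jar with steel cap, 70 mm diameter, 80 mm tall, origin under its centre.
Mind the look-alikes: they are no part of the job. There is more than one size of the pin; the job needs the middle-sized.

How it is judged:
By the outcome, as a careful person would: the job done as asked, in the order asked, and still so for the second after the job is handed in, with the robot touching nothing.
It also fails if it takes over 64 s, if anything falls off the work surface, if the arm or the gripper's body presses on something with over 40 N, if the wrist force passes 120 N, or if a joint passes its speed limit or range.

ROBOT

A 6-joint arm with a two-finger parallel gripper is mounted at the origin on the work surface. World frame = base frame: x ahead of the robot, y to its left, z up, the work surface at z = 0. Lengths are in m, angles in degrees, forces in N, time in s.
With the tool pointing down it reaches from about 0.425 to 0.925 m from the base axis. Payload 12.5 kg.
Tool frame: the origin (TCP) lies midway between the tips of the shut fingers; the grasp point (between the pads) lies 19 mm behind it; z points along the fingers, y is the line along which they close (so a half turn about z gives the same grasp; the last joint's range is limited). The gripper opens to 85 mm and grips with 20 to 120 N. Pads are 22 mm wide; open, the fingers measure 114 mm over their backs; the gripper's body (76 mm by 85 mm) begins 54 mm behind the grasp point. The pads swing forward as they close: fully open they stand 13 mm farther back than shut.
Start: joints at [-72.284, 28.126, 89.318, -0, 62.55, -6.05], TCP at [0.252, -0.572, 0.231] pointing down, gripper open.
Joint ranges: [-177.58, 177.58], [-47.91, 125.51], [2.72, 160], [-65.01, 245.01], [3.68, 167.84], [-153.87, 153.87]. Speed limits (degrees/s): [127.2, 127.2, 159.86, 180, 180, 180].

INTERFACE

Orientations are given as a 3x3 rotation matrix whose columns are the frame's x, y, z axes.
In Python, from workcell import manip gives the robot as it stands.
- The arm moves only by the tool step_arm, never from a script. Its arguments are lists of equal length, an entry for each row: "delta_rot": the turn, a rotation vector about the tool's x, y, z each as a share of 30 degrees, from -1 to 1, a list of three; "delta_pos": the shift along the tool's x, y, z each as a share of 50 cm, from -1 to 1, a list of three; "grip": the closure, from 0 (fully open) to 1 (shut). In form: {"delta_rot": [[rx, ry, rz], ...], "delta_pos": [[tx, ty, tz], ...], "grip": [grip, ...]}. A call has 1 to 20 rows; each row is the pose to reach, as a shift and turn from the pose commanded when the call began, along the tool's axes at that moment; what a row does not reach only later rows make up. A row lasts 1/12 s, in which the tool goes at most 41.7 mm and 7.16 degrees, less where a joint would pass 70% of its speed; a pose out of reach is approached as far as the arm can. A call with a number of a shift or a turn outside -1 to 1 is refused whole. A call with a gripper value outside its range is refused whole. The fingers move at their own pace and stop on an object; "grip_force" is the grip in N (left out, the last holds). Time passes only in rows, so rows that repeat a pose let the fingers close. It gives the time, the measured TCP pose, the force, the opening and the grip force at its end, in the units of the state.
- manip.get_state(): the state, without advancing time (a new reading comes with each control period).
- manip.camera(name): name is "scene" or "top"; returns (picture, depth): 400x640x3 uint8, red, green, blue; 400x640 float32, m along the optical axis (not along the pixel's ray), 0 where there is no reading.
- manip.camera_model(name): a dict with "intrinsics" (3x3 intrinsics, pixels), "R" (3x3) and "t" (3): a world point X has camera coordinates R X + t. Camera axes: x right, y down, z forward; pixel columns grow to the right and rows downward; lengths in m; the calibration is good to about 2 mm. A picture is of the moment at which its call begins. camera_model takes no time and is no camera call.
- manip.sign_off(): hands the job in; it is judged then, once.
The state is a dict: "time": time; "qpos": joint angles; "qd": joint speeds; "joint_torque": joint torques, N m; "ee_pos": TCP position; "ee_rot": TCP orientation; "contact_force": force on the tool from outside, world axes, zero at the start; "ft_torque": the same for the moment, N m; "grip_width": finger opening in m; "gripper_force": force on a finger pad.
Only numpy, scipy, OpenCV 4.12 (cv2) and the standard library are available. Lean on these libraries where they do the work, as an engineer would, in place of code of your own. Each camera call takes 0.05 s, during which the arm holds its last target. There are 200 camera calls.

## Working session

There is one attempt and no reset: what is moved stays moved. The work goes in short steps, Python scripts to look and compute and a tool call to move; the robot and the scene stay as the last step left them, time stands still between calls to the robot, and variables do not carry over. Pictures are saved under pics/ and viewed, at most 10 in all, crops included, and the job is handed in when it is done.

Besides the shell and the picture viewer there is one more tool, called in YAML: its name, and indented under it one key for each argument. step_arm: Moves the arm, as the interface text tells. Shift numbers are shares of 50 cm and turn numbers shares of 30 degrees, none past 1 either way. Its arguments: {"type":"object","properties":{"delta_rot":{"type":"array","items":{"type":"array","items":{"type":"number"}}},"delta_pos":{"type":"array","items":{"type":"array","items":{"type":"number"}}},"grip":{"type":"array","items":{"type":"number"}},"grip_force":{"type":"number"}},"required":["delta_rot","delta_pos","grip"]}

```bash
mkdir -p pics && python3 - <<'E'
from workcell import manip
import cv2, numpy as np
for n in("top","scene"):
    p,d=manip.camera(n); np.savez(f"pics/{n}0.npz",p=p,d=d); cv2.imwrite(f"pics/{n}0.png",p[:,:,::-1])
    m=manip.camera_model(n); print(n,m)
s=manip.get_state();print(s['ee_rot'],s['time'])
E
```

```text
top {'intrinsics': array([[375.71253358,   0.        , 314.55248775],
       [  0.        , 375.71253358, 199.36302321],
       [  0.        ,   0.        ,   1.        ]]), 'R': array([[ 2.66426339e-02, -9.99644733e-01, -7.59729193e-04],
       [-9.91589923e-01, -2.63316548e-02, -1.26712547e-01],
       [ 1.26647525e-01,  4.12929580e-03, -9.91939188e-01]]), 't': array([-0.01963419,  0.61621696,  0.92560866])}
scene {'intrinsics': array([[467.95148009,   0.        , 319.17196894],
       [  0.        , 467.95148009, 192.18881701],
       [  0.        ,   0.        ,   1.        ]]), 'R': array([[-0.40745836,  0.91306342,  0.01711346],
       [ 0.73738318,  0.33999992, -0.58366608],
       [-0.53874272, -0.22520045, -0.81181342]]), 't': array([ 0.24658924, -0.3822843 ,  1.69598589])}
[[ 9.15183218e-01  4.03037952e-01 -2.94534131e-04]
 [ 4.03038044e-01 -9.15182736e-01  9.46488057e-04]
 [ 1.11918056e-04 -9.84918446e-04 -9.99999509e-01]] 0.1
```

View pics/top0.png

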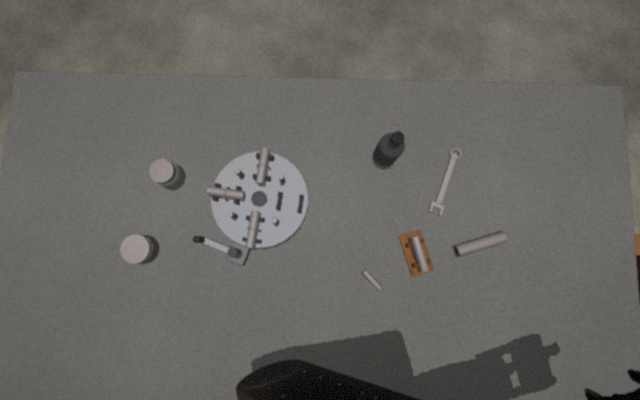

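View pics/scene0.png

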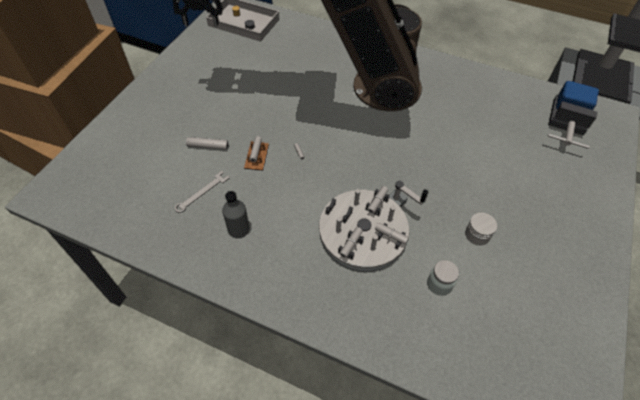

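The top view shows the plate at about (259,199), with its empty cradle to the right (~(290,203)). The hold-arm lug and pivot are at ~(234,252) and the black knob at ~(198,239). There are three pin candidates: the large loose one at (480,243), the small one at (372,280) and the one in the wooden rest at (419,254). The pin in the rest is the middle-sized one and lies in the rest as described, so I'll confirm it in one enlarged crop.

```bash
cat > h.py <<'E'
import numpy as np, cv2
from workcell import manip
def ray(n,uv,z):
    m=manip.camera_model(n);K,R,t=m['intrinsics'],m['R'],m['t']
    c=-R.T@t; d=R.T@np.linalg.inv(K)@np.array([uv[0],uv[1],1.]); return c+d*(z-c[2])/d[2]
def proj(n,X):
    m=manip.camera_model(n); c=m['R']@np.asarray(X)+m['t']; p=m['intrinsics']@c; return p[:2]/p[2]
def crop(n,p,x0,x1,y0,y1,s,f):
    cv2.imwrite(f,cv2.resize(np.clip(p[y0:y1,x0:x1,::-1].astype(float)*1.3,0,255).astype(np.uint8),None,fx=s,fy=s,interpolation=cv2.INTER_CUBIC))
def cloud(n,d):
    m=manip.camera_model(n);K,R,t=m['intrinsics'],m['R'],m['t']
    v,u=np.indices(d.shape); c=np.stack([(u-K[0,2])/K[0,0]*d,(v-K[1,2])/K[1,1]*d,d],-1)
    return (c-t)@R
E
python3 - <<'E'
from h import *
p=np.load('pics/top0.npz');d=p['d'];p=p['p']
a=cv2.resize(p[140:270,185:315],None,fx=4,fy=4,interpolation=cv2.INTER_CUBIC)
b=cv2.resize(p[215:295,355:425+10],None,fx=3,fy=3,interpolation=cv2.INTER_CUBIC)
c=np.zeros((520,520+240,3),np.uint8);c[:,:520]=a;c[:240,520:]=b
cv2.imwrite('pics/c1.png',np.clip(c[:,:,::-1]*1.3,0,255).astype(np.uint8))
P=cloud('top',d)
# disc: bright & z ~0.045
m=(abs(P[...,2]-0.045)<0.006)&(d>0)
m[:, 320:]=0; m[:140]=0;m[260:]=0
m=m.astype(np.uint8)
cs,_=cv2.findContours(m,0,1);k=max(cs,key=cv2.contourArea);(x,y),r=cv2.minEnclosingCircle(k)
print('disc',x,y,r,ray('top',(x,y),.045), cv2.fitEllipse(k))
# high things
for z0,z1,nm in((.095,.125,'post'),(.125,.16,'knob')):
    q=((P[...,2]>z0)&(P[...,2]<z1)&(d>0)).astype(np.uint8);q[:, 320:]=0;q[280:]=0
    n,l,st,ce=cv2.connectedComponentsWithStats(q)
    for i in range(1,n):
        if st[i,4]>2:print(nm,ce[i],st[i,4],np.median(P[l==i],0))
hsv=cv2.cvtColor(p,cv2.COLOR_RGB2HSV)
w=cv2.inRange(hsv,(5,100,60),(20,255,255));w[:215]=0;w[290:]=0;w[:,500:]=0
ks,_=cv2.findContours(cv2.morphologyEx(w,cv2.MORPH_CLOSE,np.ones((9,9))),0,1);k=max(ks,key=cv2.contourArea);R=cv2.minAreaRect(k);print('rest',R,ray('top',R[0],.008))
q=((P[...,2]>.036)&(P[...,2]<.06)&(d>0)).astype(np.uint8);q[:225]=0;q[280:]=0;q[:,:395]=0;q[:,440:]=0
X=P[q>0];R=cv2.minAreaRect(np.argwhere(q)[:,::-1].astype(np.float32));print('pin',len(X),X.mean(0),R,ray('top',R[0],.045))
E
```

```text
disc 259.23431396484375 199.404052734375 48.88505172729492 [0.61192567 0.13788848 0.045     ] ((261.5551452636719, 199.60423278808594), (86.3981704711914, 92.71995544433594), 88.40592956542969)
post [237.26470588 170.97058824] 34 [0.67187225 0.18479419 0.10677268]
post [280.46875 176.8125 ] 32 [0.65986597 0.0799795  0.10747086]
post [230.17142857 214.31428571] 35 [0.56734235 0.19542741 0.10682727]
post [273.96666667 220.33333333] 30 [0.55581148 0.09110223 0.10774761]
post [219.7992278  246.78764479] 259 [0.48930182 0.21605857 0.09812369]
knob [196.55769231 239.05769231] 52 [0.50592702 0.26097784 0.14213429]
rest ((415.92083740234375, 252.86471557617188), (42.53527069091797, 22.372671127319336), 72.18110656738281) [ 0.48712462 -0.27069249  0.008     ]
pin 323 [ 0.48589734 -0.26968514  0.0434058 ] ((419.050048828125, 253.6500244140625), (36.68241500854492, 15.495160102844238), 71.56504821777344) [ 0.48565412 -0.26864925  0.045     ]
```

View pics/c1.png

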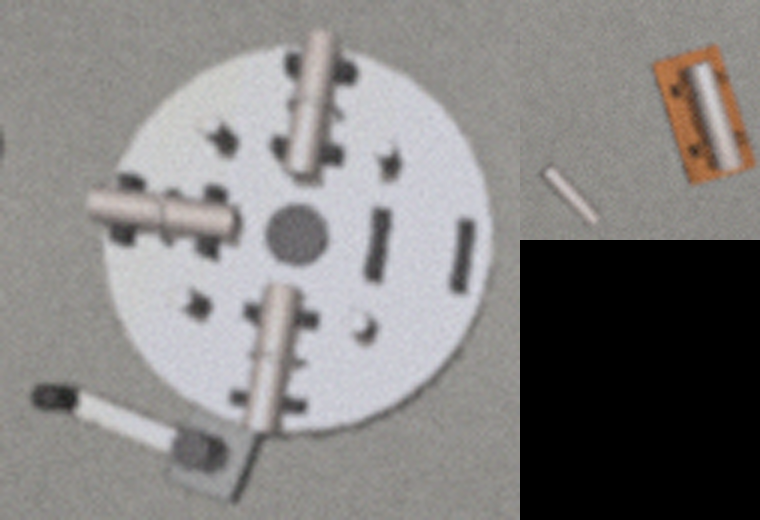

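The crop confirms the middle-sized pin lying in the wooden rest at (419,254). The empty cradle's V rests are at crop (378,245) and (462,256). The hub is at crop (200,450) and the knob at (52,398).

```bash
cat >> h.py <<'E'
def deltas(W,yaw=0):
    "world waypoints -> shares; yaw: world target yaw of tool y (deg)"
    s=manip.get_state();R=np.array(s['ee_rot']);p=np.array(s['ee_pos'])
    y=np.degrees(np.arctan2(R[1,1],R[0,1])); print('t',round(s['time'],2),'p',p.round(4),'yaw',round(y,2),'w',s['grip_width'],'tilt',(R[:2,2]*57.3).round(2))
    print('rz share for yaw:',round(-((yaw-y+90)%180-90)/30,3))
    for w in np.atleast_2d(W): print(list((R.T@(np.array(w)-p)/.5).round(4)))
E
python3 - <<'E'
from h import *
C=np.array([.6137,.1378]);P=ray('top',(234.8,252.3),.102);print('pivot',P,P[:2]-C,np.hypot(*(P[:2]-C)),np.degrees(np.arctan2(*(P[:2]-C)[::-1])))
for uv in((219.8,246.8),):print(ray('top',uv,.098))
a=ray('top',(419.05-.316*15,253.65-.949*15),.045);b=ray('top',(419.05+.316*15,253.65+.949*15),.045);print('pinaxis',np.degrees(np.arctan2(*(a-b)[:2][::-1])))
# scene check of pin and plate posts from depth
p,d=manip.camera('scene');Q=cloud('scene',d)
m=(d>0)&(Q[...,2]>.1)&(Q[...,2]<.115)&(np.hypot(Q[...,0]-C[0],Q[...,1]-C[1])<.1)
n,l,st,ce=cv2.connectedComponentsWithStats(m.astype(np.uint8))
for i in range(1,n):print('post',st[i,4],Q[l==i].mean(0))
m=(d>0)&(Q[...,2]>.085)&(Q[...,2]<.16)&(np.hypot(Q[...,0]-.49,Q[...,1]-.22)<.09)
n,l,st,ce=cv2.connectedComponentsWithStats(m.astype(np.uint8))
for i in range(1,n):print('arm',st[i,4],Q[l==i].mean(0))
m=(d>0)&(Q[...,2]>.04)&(Q[...,2]<.06)&(np.hypot(Q[...,0]-.4857,Q[...,1]+.2693)<.07)
X=Q[m];print('pin',len(X),X.mean(0));u=np.linalg.svd(X[:,:2]-X[:,:2].mean(0))[2][0];print(np.degrees(np.arctan2(u[1],u[0])))
deltas([[.45,-.25,.2],[.660,.080,.16],[.660,.080,.085]],-13)
E
```

```text
pivot [0.47775113 0.18108544 0.102     ] [-0.13594887  0.04328544] 0.14267349136163837 162.3387842582599
[0.48963576 0.21819739 0.098     ]
pinaxis 18.28321706848292
post 25 [0.55848635 0.09295107 0.10677327]
post 26 [0.57024049 0.19793732 0.10708803]
post 24 [0.66356199 0.08120213 0.10838864]
post 26 [0.67527355 0.18688617 0.10726927]
arm 285 [0.4977332  0.23001752 0.10539192]
arm 2 [0.49541228 0.1490777  0.08538167]
arm 1 [0.4940803  0.15611317 0.0853514 ]
arm 1 [0.51056348 0.1557638  0.08651961]
arm 2 [0.51702681 0.15224684 0.08541531]
arm 3 [0.52870876 0.14933629 0.08652367]
arm 2 [0.53625813 0.14560628 0.08675909]
arm 2 [0.54474855 0.15024754 0.08599997]
arm 1 [0.53919896 0.1571846  0.0853589 ]
arm 40 [0.571309   0.19834021 0.10217926]
pin 134 [ 0.4903144  -0.26889516  0.04474219]
17.34255760332272
t 0.15 p [ 0.2518 -0.5718  0.2308] yaw -66.24 w 0.08536518462005284 tilt [-0.02  0.05]
rz share for yaw: -1.775
[np.float64(0.6221), np.float64(-0.4293), np.float64(0.0621)]
[np.float64(1.2724), np.float64(-0.864), np.float64(0.1426)]
[np.float64(1.2724), np.float64(-0.8639), np.float64(0.2926)]
```

step_arm:
  delta_rot:
    - [0,0,-0.9]
    - [0,0,-0.9]
    - [0,0,-0.9]
    - [0,0,-0.9]
    - [0,0,-0.9]
    - [0,0,-0.9]
    - [0,0,-0.9]
    - [0,0,-0.9]
    - [0,0,-0.9]
    - [0,0,-0.9]
    - [0,0,-0.9]
  delta_pos:
    - [0.62,-0.43,0.06]
    - [0.62,-0.43,0.06]
    - [0.62,-0.43,0.06]
    - [0.62,-0.43,0.06]
    - [0.62,-0.43,0.06]
    - [0.62,-0.43,0.06]
    - [0.62,-0.43,0.06]
    - [0.62,-0.43,0.06]
    - [0.62,-0.43,0.06]
    - [0.62,-0.43,0.06]
    - [0.62,-0.43,0.06]
  grip: [0.42,0.42,0.42,0.42,0.42,0.42,0.42,0.42,0.42,0.42,0.42]
  grip_force: 30

```text
time: 1.07
ee_pos: [0.4498, -0.2483, 0.2011]
ee_rot: [[0.629, 0.777, -0.0], [0.777, -0.629, 0.0], [-0.0, -0.001, -1.0]]
contact_force: [-0.3, -0.9, -0.5]
grip_width: 0.0497
gripper_force: 0.0
```

```bash
python3 -c "
from h import *
deltas([[.6615,.0806,.16],[.6615,.0806,.087]],-13)"
```

```text
t 1.07 p [ 0.4498 -0.2483  0.2011] yaw -39.01 w 0.049668670051891066 tilt [-0.02  0.02]
rz share for yaw: -0.867
[np.float64(0.7777), np.float64(-0.0851), np.float64(0.0822)]
[np.float64(0.7777), np.float64(-0.085), np.float64(0.2282)]
```

step_arm:
  delta_rot:
    - [0,0,-0.87]
    - [0,0,-0.87]
    - [0,0,-0.87]
    - [0,0,-0.87]
    - [0,0,-0.87]
    - [0,0,-0.87]
    - [0,0,-0.87]
    - [0,0,-0.87]
    - [0,0,-0.87]
    - [0,0,-0.87]
    - [0,0,-0.87]
    - [0,0,-0.87]
  delta_pos:
    - [0.778,-0.085,0.08]
    - [0.778,-0.085,0.08]
    - [0.778,-0.085,0.08]
    - [0.778,-0.085,0.08]
    - [0.778,-0.085,0.08]
    - [0.778,-0.085,0.08]
    - [0.778,-0.085,0.08]
    - [0.778,-0.085,0.08]
    - [0.778,-0.085,0.08]
    - [0.778,-0.085,0.08]
    - [0.778,-0.085,0.08]
    - [0.778,-0.085,0.08]
  grip: [0.42,0.42,0.42,0.42,0.42,0.42,0.42,0.42,0.42,0.42,0.42,0.42]

```text
time: 2.07
ee_pos: [0.6622, 0.0772, 0.1605]
ee_rot: [[0.227, 0.974, -0.001], [0.974, -0.227, -0.0], [-0.001, -0.001, -1.0]]
contact_force: [-0.7, 0.5, -0.3]
grip_width: 0.0495
gripper_force: 0.0
```

```bash
python3 - <<'E'
from h import *
deltas([[.6615,.0806,.087]],-13)
p,d=manip.camera('scene');crop('scene',p,260,460,120,280,4,'pics/s1.png')
E
```

```text
t 2.07 p [0.6622 0.0772 0.1605] yaw -13.11 w 0.04953326020746521 tilt [-0.06 -0.02]
rz share for yaw: -0.004
[np.float64(0.0064), np.float64(-0.0028), np.float64(0.1471)]
```

View pics/s1.png

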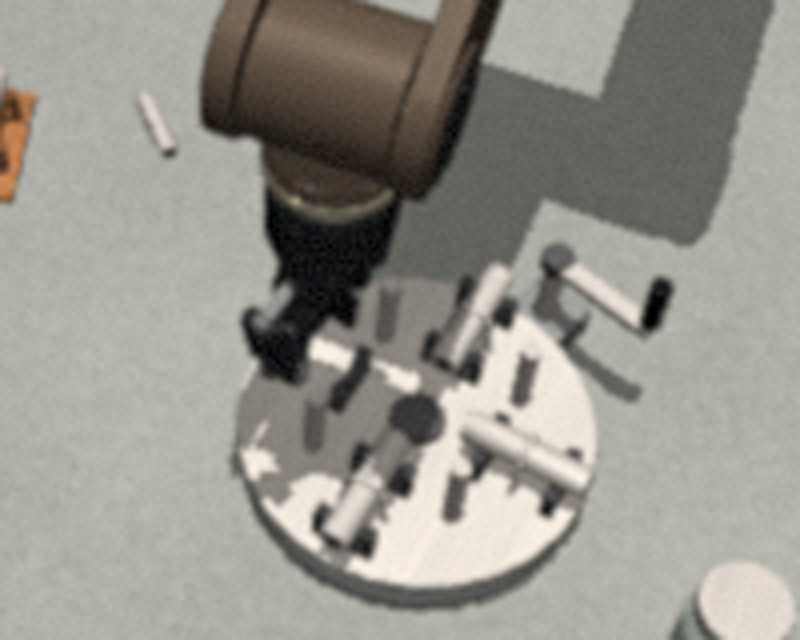

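step_arm:
  delta_rot:
    - [0,0,0]
    - [0,0,0]
    - [0,0,0]
    - [0,0,0]
    - [0,0,0]
    - [0,0,0]
    - [0,0,0]
    - [0,0,0]
    - [0,0,0]
    - [0,0,0]
    - [0,0,0]
  delta_pos:
    - [0,0,0]
    - [0,0,0.05]
    - [0,0,0.1]
    - [0,0,0.146]
    - [0,0,0.146]
    - [0,0,0.146]
    - [0,0,0.146]
    - [0,0,0.146]
    - [0,0,0.146]
    - [0,0,0.146]
    - [0,0,0.146]
  grip: [0.42,0.42,0.42,0.42,0.42,1,1,1,1,1,1]

```text
time: 3.03
ee_pos: [0.6617, 0.0783, 0.0901]
ee_rot: [[0.227, 0.974, 0.0], [0.974, -0.227, 0.0], [0.001, 0.0, -1.0]]
contact_force: [-5.5, 2.5, 3.6]
grip_width: 0.013
gripper_force: 29.5
```

```bash
python3 - <<'E'
from h import *
C=np.array([.6152,.1384]);s=manip.get_state();p=np.array(s['ee_pos']);v=p[:2]-C;print(v,np.hypot(*v),np.degrees(np.arctan2(v[1],v[0])))
a0=np.arctan2(v[1],v[0]);z=p[2]
print('cmd err check', s['contact_force'])
W=[[*(C+.075*np.array([np.cos(a0-t),np.sin(a0-t)])),z] for t in np.radians(np.linspace(0,102,35))]
deltas(W,-13)
E
```

```text
[ 0.04651208 -0.06006904] 0.07597146137969087 -52.24900788942495
cmd err check [-5.50045186  2.50885685  3.63056574]
t 3.03 p [0.6617 0.0783 0.0901] yaw -13.12 w 0.012996020112193552 tilt [0.02 0.03]
rz share for yaw: -0.004
[np.float64(0.0012), np.float64(-0.0015), np.float64(0.0)]
[np.float64(-0.0047), np.float64(-0.0066), np.float64(-0.0)]
[np.float64(-0.0104), np.float64(-0.012), np.float64(-0.0)]
[np.float64(-0.0158), np.float64(-0.0177), np.float64(-0.0)]
[np.float64(-0.0209), np.float64(-0.0237), np.float64(-0.0)]
[np.float64(-0.0257), np.float64(-0.03), np.float64(-0.0)]
[np.float64(-0.0301), np.float64(-0.0365), np.float64(-0.0)]
[np.float64(-0.0342), np.float64(-0.0432), np.float64(-0.0)]
[np.float64(-0.0379), np.float64(-0.0501), np.float64(-0.0)]
[np.float64(-0.0413), np.float64(-0.0572), np.float64(-0.0)]
[np.float64(-0.0443), np.float64(-0.0644), np.float64(-0.0)]
[np.float64(-0.0469), np.float64(-0.0718), np.float64(-0.0)]
[np.float64(-0.0491), np.float64(-0.0794), np.float64(-0.0)]
[np.float64(-0.0509), np.float64(-0.087), np.float64(-0.0)]
[np.float64(-0.0523), np.fl
[... 591 characters left out ...]
4(-0.0001)]
[np.float64(-0.044), np.float64(-0.1719), np.float64(-0.0001)]
[np.float64(-0.041), np.float64(-0.1792), np.float64(-0.0001)]
[np.float64(-0.0376), np.float64(-0.1863), np.float64(-0.0001)]
[np.float64(-0.0338), np.float64(-0.1932), np.float64(-0.0001)]
[np.float64(-0.0297), np.float64(-0.1998), np.float64(-0.0001)]
[np.float64(-0.0253), np.float64(-0.2063), np.float64(-0.0001)]
[np.float64(-0.0205), np.float64(-0.2125), np.float64(-0.0001)]
[np.float64(-0.0154), np.float64(-0.2185), np.float64(-0.0)]
[np.float64(-0.0099), np.float64(-0.2242), np.float64(-0.0)]
[np.float64(-0.0042), np.float64(-0.2296), np.float64(-0.0)]
[np.float64(0.0018), np.float64(-0.2347), np.float64(-0.0)]
```

step_arm:
  delta_rot:
    - [0,0,0]
    - [0,0,0]
    - [0,0,0]
    - [0,0,0]
    - [0,0,0]
    - [0,0,0]
    - [0,0,0]
    - [0,0,0]
    - [0,0,0]
    - [0,0,0]
    - [0,0,0]
    - [0,0,0]
    - [0,0,0]
    - [0,0,0]
    - [0,0,0]
    - [0,0,0]
    - [0,0,0]
    - [0,0,0]
  delta_pos:
    - [-0.006,-0.005,0]
    - [-0.0115,-0.0105,0]
    - [-0.017,-0.016,0]
    - [-0.022,-0.022,0]
    - [-0.027,-0.0285,0]
    - [-0.031,-0.035,0]
    - [-0.0355,-0.042,0]
    - [-0.039,-0.0485,0]
    - [-0.0425,-0.0555,0]
    - [-0.0455,-0.063,0]
    - [-0.048,-0.07,0]
    - [-0.05,-0.078,0]
    - [-0.052,-0.0855,0]
    - [-0.0535,-0.093,0]
    - [-0.0545,-0.101,0]
    - [-0.055,-0.109,0]
    - [-0.0553,-0.1167,0]
    - [-0.055,-0.1245,0]
  grip: [1,1,1,1,1,1,1,1,1,1,1,1,1,1,1,1,1,1]

```text
time: 4.53
ee_pos: [0.5958, 0.0624, 0.09]
ee_rot: [[0.227, 0.974, 0.003], [0.974, -0.227, -0.003], [-0.002, 0.003, -1.0]]
contact_force: [-1.6, -15.8, 9.7]
grip_width: 0.0129
gripper_force: 30.8
```

step_arm:
  delta_rot:
    - [0,0,0]
    - [0,0,0]
    - [0,0,0]
    - [0,0,0]
    - [0,0,0]
    - [0,0,0]
    - [0,0,0]
    - [0,0,0]
    - [0,0,0]
    - [0,0,0]
    - [0,0,0]
    - [0,0,0]
    - [0,0,0]
    - [0,0,0]
    - [0,0,0]
    - [0,0,0]
    - [0,0,0]
    - [0,0,0]
    - [0,0,0]
  delta_pos:
    - [0.0005,-0.008,0]
    - [0.0015,-0.0155,0]
    - [0.003,-0.0235,0]
    - [0.005,-0.031,0]
    - [0.007,-0.0385,0]
    - [0.01,-0.046,0]
    - [0.013,-0.053,0]
    - [0.0165,-0.06,0]
    - [0.02,-0.067,0]
    - [0.024,-0.074,0]
    - [0.0285,-0.08,0]
    - [0.0335,-0.0865,0]
    - [0.0385,-0.0925,0]
    - [0.044,-0.098,0]
    - [0.0495,-0.1035,0]
    - [0.0555,-0.1085,0]
    - [0.0555,-0.1085,0]
    - [0.0555,-0.1085,0]
    - [0.0555,-0.1085,0]
  grip: [1,1,1,1,1,1,1,1,1,1,1,1,1,1,1,1,1,1,1]

```text
time: 6.12
ee_pos: [0.5488, 0.1044, 0.0899]
ee_rot: [[0.227, 0.974, 0.002], [0.974, -0.227, -0.0], [0.0, 0.002, -1.0]]
contact_force: [-2.3, 1.1, 11.0]
grip_width: 0.0126
gripper_force: 31.1
```

```bash
python3 - <<'E'
from h import *
C=np.array([.6152,.1384]);s=manip.get_state();p=np.array(s['ee_pos']);v=p[:2]-C;print(p,v,np.hypot(*v),np.degrees(np.arctan2(v[1],v[0])),s['contact_force'])
p,d=manip.camera('scene');crop('scene',p,280,480,160,300,4,'pics/s2.png')
P=cloud('scene',d)
m=(d>0)&(P[...,2]>.1)&(P[...,2]<.115)&(np.hypot(P[...,0]-C[0],P[...,1]-C[1])<.1)
n,l,st,ce=cv2.connectedComponentsWithStats(m.astype(np.uint8))
for i in range(1,n):
  if st[i,4]>8:q=P[l==i].mean(0);print('post',ce[i],st[i,4],q,np.hypot(*(q[:2]-C)),np.degrees(np.arctan2(q[1]-C[1],q[0]-C[0])))
E
```

```text
[0.54880333 0.10441935 0.08988432] [-0.06639667 -0.03398065] 0.0745868785154964 -152.89742703198928 [-2.3076038   1.11306071 11.02592393]
post [363.03225806 193.74193548] 31 [0.55882881 0.1090605  0.10730014] 0.06354933240216479 -152.5043897106034
post [393.69230769 212.26923077] 26 [0.58104746 0.20524606 0.10676043] 0.0750652468241094 117.06309344877906
post [338.07407407 215.59259259] 27 [0.65344987 0.07436762 0.1076701 ] 0.07458685173373833 -59.14792994308323
post [370.25925926 238.33333333] 27 [0.68294311 0.17628035 0.10761906] 0.07761475067666045 29.21289076675113
```

View pics/s2.png

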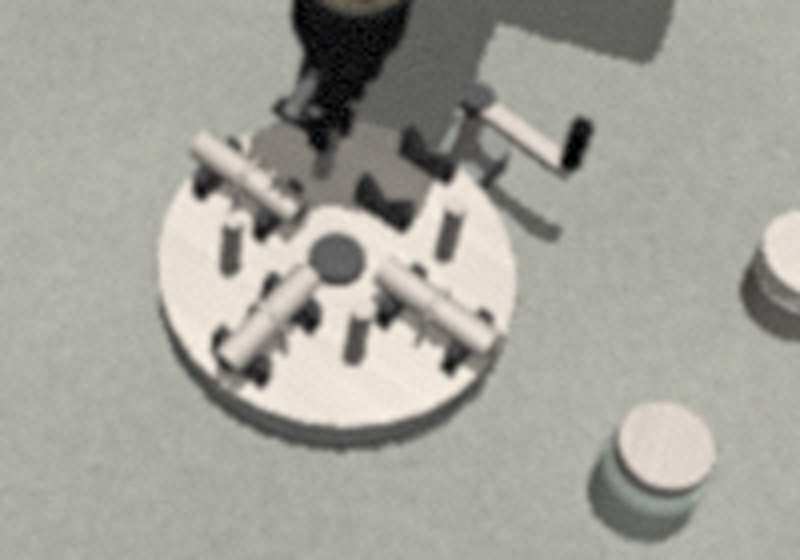

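The plate has turned, and the empty cradle now sits in front of the hold-arm pivot (crop ~(410,175), hub at ~(480,97)). Next I'll release, retreat toward the pin and measure the alignment.

step_arm:
  delta_rot:
    - [0,0,0]
    - [0,0,0]
    - [0,0,0]
    - [0,0,0]
    - [0,0,0.2]
    - [0,0,0.4]
    - [0,0,0.6]
    - [0,0,0.8]
    - [0,0,1]
    - [0,0,1]
    - [0,0,1]
    - [0,0,1]
    - [0,0,1]
    - [0,0,1]
    - [0,0,1]
    - [0,0,1]
  delta_pos:
    - [0,0,0]
    - [0,0,0]
    - [0,0,0]
    - [0,0,-0.08]
    - [0,0,-0.16]
    - [-0.1,0,-0.2]
    - [-0.2,0,-0.2]
    - [-0.3,0,-0.2]
    - [-0.38,0,-0.2]
    - [-0.46,0,-0.2]
    - [-0.54,0,-0.2]
    - [-0.62,0,-0.2]
    - [-0.7,0,-0.2]
    - [-0.74,0.02,-0.2]
    - [-0.74,0.02,-0.2]
    - [-0.74,0.02,-0.2]
  grip: [0.42,0.42,0.42,0.42,0.42,0.42,0.42,0.3,0.2,0.2,0.2,0.2,0.2,0.2,0.2,0.2]

```text
time: 7.5
ee_pos: [0.4737, -0.2599, 0.188]
ee_rot: [[0.686, 0.727, -0.0], [0.727, -0.686, 0.0], [-0.0, -0.0, -1.0]]
contact_force: [0.4, 0.3, 0.2]
grip_width: 0.068
gripper_force: 0.0
```

```bash
cat > m.py <<'E'
from h import *
import sys
for n in('top','scene'):
    p,d=manip.camera(n);P=cloud(n,d);np.savez(f'pics/{n}{sys.argv[1]}.npz',p=p,d=d)
    C=np.array([.6152,.1384])
    m=(d>0)&(P[...,2]>.1)&(P[...,2]<.115)&(np.hypot(P[...,0]-C[0],P[...,1]-C[1])<.1)
    k,l,st,ce=cv2.connectedComponentsWithStats(m.astype(np.uint8));Q=[]
    for i in range(1,k):
        if st[i,4]>8:Q.append(P[l==i].mean(0));print(n,ce[i].round(1),st[i,4],Q[-1].round(4))
    Q=np.array(Q);c=Q[:,:2].mean(0);print('centre',c,'angles',np.degrees(np.arctan2(Q[:,1]-c[1],Q[:,0]-c[0])).round(2),np.hypot(*(Q[:,:2]-c).T).round(4))
    # arm: upper face points -> line; hub
    m=(d>0)&(P[...,2]>.09)&(P[...,2]<.107)&(np.hypot(P[...,0]-.49,P[...,1]-.215)<.075)&(np.hypot(P[...,0]-c[0],P[...,1]-c[1])>.1)
    X=P[m];print('armpts',len(X),X.mean(0).round(4)); h=m&(P[...,2]>.0995)
    b=p[m].mean(1); dk=X[(b<np.percentile(b,97)*.6)]; print('dark(hub)',len(dk),dk[np.hypot(dk[:,0]-.478,dk[:,1]-.182)<.022].mean(0).round(4))
    x=dk[np.hypot(dk[:,0]-.478,dk[:,1]-.182)<.022].mean(0)[:2]-c;print('pivot ang',np.degrees(np.arctan2(x[1],x[0])),np.hypot(*x))
    kk=(d>0)&(P[...,2]>.135)&(P[...,2]<.155)&(np.hypot(P[...,0]-.506,P[...,1]-.261)<.04);print('knob',P[kk].mean(0).round(4))
E
python3 m.py 3; python3 -c "
from h import *
deltas([[.487,-.269,.1],[.487,-.269,.018]],-72)
p=np.load('pics/top3.npz')['p'];q=np.load('pics/scene3.npz')['p']
a=cv2.resize(p[140:270,185:315],None,fx=4,fy=4,interpolation=2);cv2.imwrite('pics/c3.png',a[:,:,::-1])"
```

```text
top [241.5 168.1] 29 [0.679  0.1745 0.1079]
top [283.3 181.2] 28 [0.6497 0.0726 0.1073]
top [227.1 209.6] 31 [0.5778 0.2037 0.1073]
top [269.2 223.2] 29 [0.5482 0.1021 0.1077]
centre [0.61366021 0.1382296 ] angles [  29.04  -61.27  118.67 -151.11] [0.0747 0.0749 0.0747 0.0748]
armpts 277 [0.4891 0.2166 0.098 ]
dark(hub) 89 [0.4781 0.1867 0.1001]
pivot ang 160.33045147086239 0.1439831585935526
knob [0.5059 0.2625 0.1421]
scene [362.1 191.1] 24 [0.5514 0.1034 0.1071]
scene [393.7 212.2] 25 [0.5806 0.2052 0.1064]
scene [337.9 215.6] 27 [0.6535 0.074  0.1074]
scene [370.2 238.4] 28 [0.6829 0.1761 0.1071]
centre [0.6170873  0.13967807] angles [-151.11  119.13  -60.98   28.96] [0.0751 0.075  0.0751 0.0752]
armpts 206 [0.4935 0.219  0.0982]
dark(hub) 93 [0.4821 0.1877 0.0996]
pivot ang 160.41336907719617 0.1432296974309188
knob [0.5097 0.2643 0.1428]
t 7.6 p [ 0.474  -0.2576  0.1881] yaw -43.16 w 0.06837995053192983 tilt [-0.04  0.03]
rz share for yaw: 0.961
[np.float64(0.0011), np.float64(0.0347), np.float64(0.1762)]
[np.float64(0.0011), np.float64(0.0348), np.float64(0.3402)]
```

View pics/c3.png

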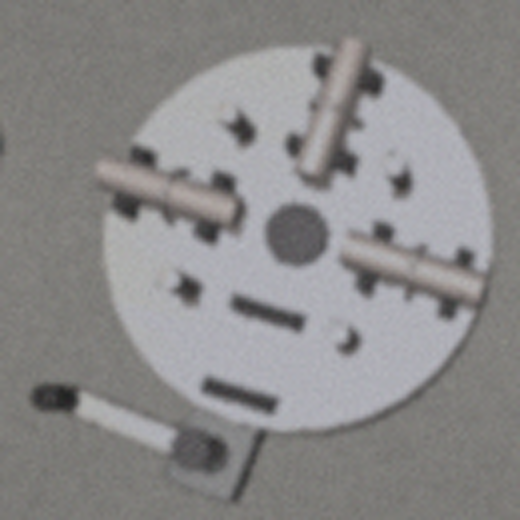

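The plate is 3.5° short of the mark: the cradle is at 163.9° and the pivot at 160.4°. I'll go back and correct it.

step_arm:
  delta_rot:
    - [0,0,0.2]
    - [0,0,0.4]
    - [0,0,0.6]
    - [0,0,0.6]
    - [0,0,0.6]
    - [0,0,0.6]
    - [0,0,0.6]
    - [0,0,0.6]
    - [0,0,0.6]
    - [0,0,0.6]
    - [0,0,0.6]
    - [0,0,0.6]
    - [0,0,0.6]
    - [0,0,0.6]
    - [0,0,0.6]
    - [0,0,0.6]
    - [0,0,0.6]
  delta_pos:
    - [0.629,-0.387,0]
    - [0.629,-0.387,0]
    - [0.629,-0.387,0]
    - [0.629,-0.387,0]
    - [0.629,-0.387,0]
    - [0.629,-0.387,0]
    - [0.629,-0.387,0]
    - [0.629,-0.387,0]
    - [0.629,-0.387,0]
    - [0.629,-0.387,0]
    - [0.629,-0.387,0]
    - [0.629,-0.387,0]
    - [0.629,-0.387,0.05]
    - [0.629,-0.387,0.1]
    - [0.629,-0.387,0.15]
    - [0.629,-0.387,0.196]
    - [0.629,-0.387,0.196]
  grip: [0.42,0.42,0.42,0.42,0.42,0.42,0.42,0.42,0.42,0.42,0.42,0.42,0.42,0.42,0.42,0.42,0.42]

```text
time: 9.02
ee_pos: [0.5461, 0.1026, 0.0869]
ee_rot: [[0.876, 0.481, -0.006], [0.481, -0.876, -0.001], [-0.006, -0.002, -1.0]]
contact_force: [-0.9, -0.7, -0.7]
grip_width: 0.0494
gripper_force: 0.0
```

step_arm:
  delta_rot:
    - [0,0,0]
    - [0,0,0]
    - [0,0,0]
    - [0,0,0]
    - [0,0,0]
    - [0,0,0]
    - [0,0,0]
  delta_pos:
    - [0,0,0]
    - [0,0,0]
    - [0,0,0]
    - [0,0,0]
    - [0,0,0]
    - [0,0,0]
    - [0,0,0]
  grip: [1,1,1,1,1,1,1]

```text
time: 9.6
ee_pos: [0.5488, 0.1036, 0.0919]
ee_rot: [[0.876, 0.483, 0.003], [0.483, -0.876, -0.0], [0.002, 0.001, -1.0]]
contact_force: [-1.3, -3.4, 8.2]
grip_width: 0.0124
gripper_force: 29.6
```

```bash
python3 m.py 4 | grep -v dark; python3 -c "
from h import *
deltas([[.5468,.108,.09]],-61);print(manip.get_state()['contact_force'])"
```

```text
top [241.7 167.9] 30 [0.6795 0.1742 0.1074]
top [283.3 181.4] 28 [0.649  0.0725 0.1082]
centre [0.66428056 0.12332707] angles [  73.32 -106.68] [0.0531 0.0531]
armpts 0 [nan nan nan]
t 9.65 p [0.5488 0.1036 0.0919] yaw -61.13 w 0.012881284642254376 tilt [ 0.15 -0.01]
rz share for yaw: -0.004
[np.float64(0.0008), np.float64(-0.0097), np.float64(0.0038)]
[-1.78027439 -3.05430831  6.85342732]m.py:13: RuntimeWarning: Mean of empty slice.
  X=P[m];print('armpts',len(X),X.mean(0).round(4)); h=m&(P[...,2]>.0995)
  ret = um.true_divide(
Traceback (most recent call last):
  File "m.py", line 14, in <module>
    b=p[m].mean(1); dk=X[(b<np.percentile(b,97)*.6)]; print('dark(hub)',len(dk),dk[np.hypot(dk[:,0]-.478,dk[:,1]-.182)<.022].mean(0).round(4))
                            ~~~~~~~~~~~~~^^^^^^
IndexError: index -1 is out of bounds for axis 0 with size 0
```

step_arm:
  delta_rot:
    - [0,0,0]
    - [0,0,0]
    - [0,0,0]
    - [0,0,0]
    - [0,0,0]
    - [0,0,0]
    - [0,0,0]
    - [0,0,0]
    - [0,0,0]
    - [0,0,0]
    - [0,0,0]
  delta_pos:
    - [0,-0.003,0]
    - [0,-0.006,0]
    - [0,-0.0095,0]
    - [0,-0.0095,0]
    - [0,-0.0095,0]
    - [0,-0.0095,0]
    - [0,-0.0095,0]
    - [0,-0.0095,0]
    - [0,-0.0095,0]
    - [0,-0.0095,-0.08]
    - [0,-0.0095,-0.16]
  grip: [1,1,1,1,1,1,0.42,0.42,0.42,0.42,0.42]

```text
time: 10.57
ee_pos: [0.5449, 0.1079, 0.1696]
ee_rot: [[0.876, 0.483, -0.005], [0.483, -0.876, -0.0], [-0.004, -0.002, -1.0]]
contact_force: [1.1, -0.1, 0.2]
grip_width: 0.0495
gripper_force: 0.0
```

step_arm:
  delta_rot:
    - [0,0,0.1]
    - [0,0,0.2]
    - [0,0,0.36]
    - [0,0,0.36]
    - [0,0,0.36]
    - [0,0,0.36]
    - [0,0,0.36]
    - [0,0,0.36]
    - [0,0,0.36]
    - [0,0,0.36]
    - [0,0,0.36]
    - [0,0,0.36]
  delta_pos:
    - [-0.47,0.604,-0.04]
    - [-0.47,0.604,-0.04]
    - [-0.47,0.604,-0.04]
    - [-0.47,0.604,-0.04]
    - [-0.47,0.604,-0.04]
    - [-0.47,0.604,-0.04]
    - [-0.47,0.604,-0.04]
    - [-0.47,0.604,-0.04]
    - [-0.47,0.604,-0.04]
    - [-0.47,0.604,-0.04]
    - [-0.47,0.604,-0.04]
    - [-0.47,0.604,-0.04]
  grip: [0.3,0.3,0.3,0.3,0.3,0.3,0.3,0.3,0.3,0.3,0.3,0.3]

```text
time: 11.57
ee_pos: [0.4856, -0.2699, 0.1901]
ee_rot: [[0.951, 0.309, -0.0], [0.309, -0.951, 0.0], [-0.0, -0.001, -1.0]]
contact_force: [-0.4, 0.7, -0.7]
grip_width: 0.0598
gripper_force: 0.0
```

```bash
python3 m.py 5; python3 -c "
from h import *
deltas([[.487,-.269,.1],[.487,-.269,.018]],-72)
q=np.load('pics/scene5.npz')['p']
print([proj('scene',(.487,-.269,.036)),proj('top',(.487,-.269,.036))])
crop('scene',q,190,330,90,210,5,'pics/s5.png')"
```

```text
top [243.5 167.2] 30 [0.6815 0.1698 0.1072]
top [284.2 183.2] 29 [0.6449 0.0702 0.1069]
top [226.3 207.6] 32 [0.5825 0.2058 0.1071]
top [267.2 224.1] 28 [0.5459 0.1067 0.1074]
centre [0.61371956 0.13813486] angles [  25.05  -65.33  114.75 -155.15] [0.0748 0.0747 0.0745 0.0747]
armpts 277 [0.4893 0.217  0.0979]
dark(hub) 88 [0.4782 0.1867 0.1005]
pivot ang 160.2913409728924 0.14395208846690166
knob [0.506  0.2623 0.1422]
scene [364.2 191.1] 24 [0.5487 0.1086 0.1065]
scene [338.1 214. ] 27 [0.6487 0.0725 0.1074]
scene [394.  213.6] 25 [0.5854 0.2075 0.1077]
scene [368.2 238.2] 24 [0.6846 0.1713 0.1071]
centre [0.61683485 0.13998779] angles [-155.26  -64.73  114.99   24.82] [0.075  0.0746 0.0745 0.0747]
armpts 208 [0.4937 0.2201 0.0981]
dark(hub) 95 [0.4817 0.1877 0.1   ]
pivot ang 160.5435697961467 0.14329718371438385
knob [0.5092 0.2639 0.1417]
t 11.67 p [ 0.486  -0.2687  0.1902] yaw -71.88 w 0.05944398571402426 tilt [-0.02  0.02]
rz share for yaw: 0.004
[np.float64(0.0018), np.float64(0.0014), np.float64(0.1804)]
[np.float64(0.0019), np.float64(0.0014), np.float64(0.3444)]
[array([256.29566124, 148.85834359]), array([418.20542772, 253.0573736 ])]
```

View pics/s5.png

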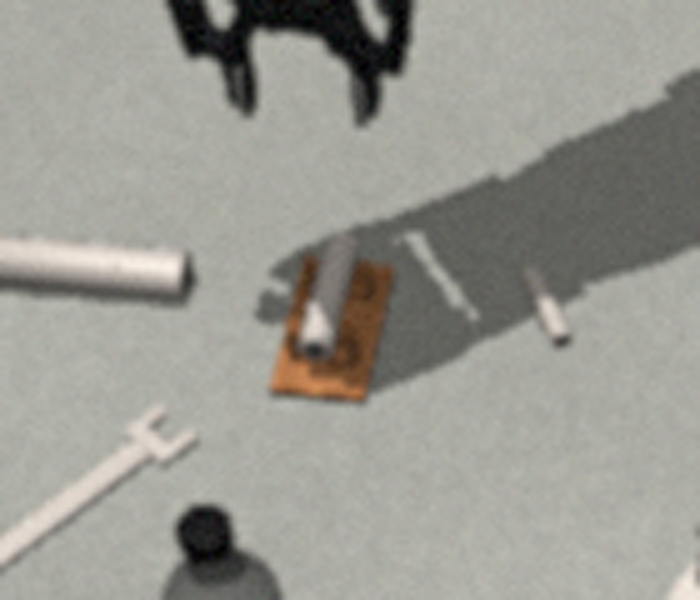

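step_arm:
  delta_rot:
    - [0,0,0]
    - [0,0,0]
    - [0,0,0]
    - [0,0,0]
    - [0,0,0]
    - [0,0,0]
    - [0,0,0]
    - [0,0,0]
    - [0,0,0]
    - [0,0,0]
    - [0,0,0]
    - [0,0,0]
    - [0,0,0]
    - [0,0,0]
    - [0,0,0]
    - [0,0,0]
  delta_pos:
    - [0.003,0.001,0.07]
    - [0.003,0.001,0.14]
    - [0.003,0.001,0.2]
    - [0.003,0.001,0.25]
    - [0.003,0.001,0.3]
    - [0.003,0.001,0.34]
    - [0.003,0.001,0.34]
    - [0.003,0.001,0.34]
    - [0.003,0.001,0.34]
    - [0.003,0.001,0.34]
    - [0.003,0.001,0.34]
    - [0.003,0.001,0.34]
    - [0.003,0.001,0.34]
    - [0.003,0.001,0.34]
    - [0.003,0.001,0.34]
    - [0.003,0.001,0.34]
  grip: [0.3,0.3,0.3,0.3,0.3,0.3,0.3,0.3,1,1,1,1,1,1,1,1]
  grip_force: 50

```text
time: 13.0
ee_pos: [0.4883, -0.2708, 0.0218]
ee_rot: [[0.951, 0.31, 0.003], [0.31, -0.951, -0.002], [0.002, 0.003, -1.0]]
contact_force: [1.6, -1.6, 6.8]
grip_width: 0.0205
gripper_force: 48.7
```

step_arm:
  delta_rot:
    - [0,0,0]
    - [0,0,0]
    - [0,0,0]
    - [0,0,0]
    - [0,0,0]
    - [0,0,0]
    - [0,0,0]
  delta_pos:
    - [0,0,-0.04]
    - [0,0,-0.1]
    - [0,0,-0.16]
    - [0,0,-0.22]
    - [0,0,-0.28]
    - [0,0,-0.3]
    - [0,0,-0.3]
  grip: [1,1,1,1,1,1,1]

```text
time: 13.58
ee_pos: [0.4882, -0.2704, 0.1731]
ee_rot: [[0.951, 0.31, 0.004], [0.31, -0.951, -0.003], [0.003, 0.004, -1.0]]
contact_force: [0.7, -0.6, -1.3]
grip_width: 0.0203
gripper_force: 49.2
```

```bash
python3 - <<'E'
from h import *
deltas([[.6152-.08*.942,.139+.08*.3355,.2]],160.4-90)
s=manip.get_state();t=np.array(s['ee_pos']);R=np.array(s['ee_rot']);print(s['contact_force'])
g=t-.019*R[:,2]
for n in('top','scene'):
    p,d=manip.camera(n);Q=cloud(n,d); off=Q-g; a=off@R[:,0]; b=off@R[:,1]
    m=(d>0)&(abs(Q[...,2]-g[2])<.02)&(abs(b)<.012)&(abs(a)<.06)
    X=a[m];print(n,m.sum(),X.min(),X.max(),Q[m][:,2].max()-g[2]); np.savez(f'pics/{n}6.npz',p=p,d=d)
    if n=='scene':
        u,v=proj(n,g).astype(int);crop(n,p,u-60,u+60,v-50,v+50,6,'pics/s6.png')
E
```

```text
t 13.58 p [ 0.4882 -0.2704  0.1731] yaw -71.94 w 0.02029024737740171 tilt [ 0.24 -0.18]
rz share for yaw: 1.255
[np.float64(0.369), np.float64(-0.7972), np.float64(-0.056)]
[ 0.74540724 -0.63273674 -1.30530197]
top 146 0.011330286771560298 0.04324325610711832 0.008093641081612757
scene 163 -0.035979032696280284 0.04736235574286104 0.01717181264554185
```

View pics/s6.png

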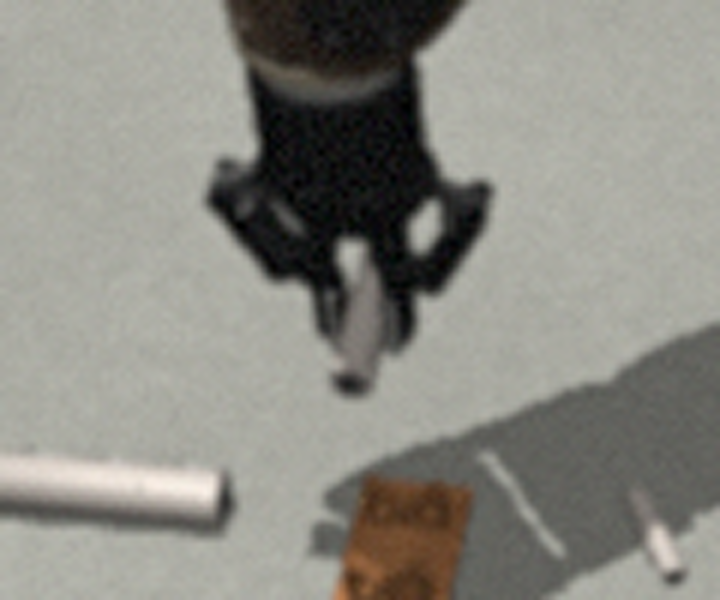

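step_arm:
  delta_rot:
    - [0,0,0.1]
    - [0,0,0.2]
    - [0,0,0.3]
    - [0,0,0.4]
    - [0,0,0.5]
    - [0,0,0.6]
    - [0,0,0.7]
    - [0,0,0.8]
    - [0,0,0.8]
    - [0,0,0.8]
    - [0,0,0.8]
    - [0,0,0.8]
    - [0,0,0.8]
    - [0,0,0.8]
    - [0,0,0.8]
    - [0,0,0.8]
  delta_pos:
    - [0.01,-0.02,-0.03]
    - [0.035,-0.07,-0.05]
    - [0.06,-0.13,-0.05]
    - [0.09,-0.19,-0.05]
    - [0.12,-0.26,-0.05]
    - [0.15,-0.33,-0.05]
    - [0.18,-0.4,-0.05]
    - [0.22,-0.47,-0.05]
    - [0.25,-0.54,-0.05]
    - [0.28,-0.61,-0.05]
    - [0.31,-0.68,-0.05]
    - [0.34,-0.74,-0.05]
    - [0.36,-0.78,-0.05]
    - [0.369,-0.799,-0.05]
    - [0.369,-0.799,-0.05]
    - [0.369,-0.799,-0.05]
  grip: [1,1,1,1,1,1,1,1,1,1,1,1,1,1,1,1]

```text
time: 15.02
ee_pos: [0.5384, 0.1667, 0.1938]
ee_rot: [[0.995, -0.103, -0.002], [-0.103, -0.995, -0.001], [-0.002, 0.001, -1.0]]
contact_force: [0.7, -0.6, -1.5]
grip_width: 0.0201
gripper_force: 49.2
```

step_arm:
  delta_rot:
    - [0,0,0.12]
    - [0,0,0.24]
    - [0,0,0.36]
    - [0,0,0.473]
    - [0,0,0.473]
    - [0,0,0.473]
    - [0,0,0.473]
    - [0,0,0.473]
  delta_pos:
    - [0,0,0.04]
    - [0,0,0.08]
    - [0,0,0.12]
    - [0,0,0.14]
    - [0,0,0.14]
    - [0,0,0.14]
    - [0,0,0.14]
    - [0,0,0.14]
  grip: [1,1,1,1,1,1,1,1]

```text
time: 15.68
ee_pos: [0.5394, 0.1666, 0.1261]
ee_rot: [[0.939, -0.343, 0.001], [-0.343, -0.939, 0.0], [0.001, -0.001, -1.0]]
contact_force: [-0.5, -0.6, -1.5]
grip_width: 0.02
gripper_force: 49.3
```

```bash
python3 - <<'E'
from h import *
deltas([[.5402,.1665,.1],[.5402,.1665,.058]],-110.1)
s=manip.get_state();t=np.array(s['ee_pos']);R=np.array(s['ee_rot'])
g=t-.0142*R[:,2]
for n in('top','scene'):
    p,d=manip.camera(n);Q=cloud(n,d); off=Q-g; a=off@R[:,0]; b=off@R[:,1]
    m=(d>0)&(abs(Q[...,2]-g[2])<.013)&(abs(b)<.02)&(abs(a)<.06)
    X=a[m];print(n,m.sum(),X.min(),X.max(),b[m].mean()); np.savez(f'pics/{n}7.npz',p=p,d=d)
    for q in (t,[.5402,.1665,.073]):print(proj(n,q))
    if n=='scene': crop(n,p,315,435,140,240,6,'pics/s7.png')
E
```

```text
t 15.68 p [0.5394 0.1666 0.1261] yaw -110.08 w 0.019971918260152585 tilt [0.08 0.01]
rz share for yaw: 0.001
[np.float64(0.0016), np.float64(-0.0003), np.float64(0.0523)]
[np.float64(0.0015), np.float64(-0.0003), np.float64(0.1363)]Traceback (most recent call last):
  File "<stdin>", line 8, in <module>
    return umr_minimum(a, axis, None, out, keepdims, initial, where)
ValueError: zero-size array to reduction operation minimum which has no identity
```

step_arm:
  delta_rot:
    - [0,0,0]
    - [0,0,0]
    - [0,0,0]
    - [0,0,0]
    - [0,0,0]
    - [0,0,0]
    - [0,0,0]
    - [0,0,0]
    - [0,0,0]
  delta_pos:
    - [0.001,0,0.03]
    - [0.001,0,0.06]
    - [0.001,0,0.09]
    - [0.001,0,0.11]
    - [0.001,0,0.12]
    - [0.001,0,0.124]
    - [0.001,0,0.127]
    - [0.001,0,0.13]
    - [0.001,0,0.13]
  grip: [1,1,1,1,1,1,1,1,1]

```text
time: 16.48
ee_pos: [0.5396, 0.1669, 0.0606]
ee_rot: [[0.939, -0.344, 0.001], [-0.344, -0.939, 0.0], [0.001, -0.0, -1.0]]
contact_force: [0.6, -0.5, -0.8]
grip_width: 0.0202
gripper_force: 49.3
```

```bash
python3 - <<'E'
from h import *
deltas([[.5402,.1665,.0588]],-110.1)
s=manip.get_state();t=np.array(s['ee_pos']);R=np.array(s['ee_rot']);print(s['contact_force'],s['ft_torque'])
p,d=manip.camera('scene');crop('scene',p,315,435,140,240,6,'pics/s7.png')
E
```

```text
t 16.48 p [0.5396 0.1669 0.0606] yaw -110.12 w 0.020225731168317933 tilt [0.04 0.  ]
rz share for yaw: -0.001
[np.float64(0.0013), np.float64(0.0003), np.float64(0.0036)]
[ 0.60057472 -0.54201437 -0.83368447] [-0.03926026 -0.01864566 -0.0248814 ]
```

View pics/s7.png

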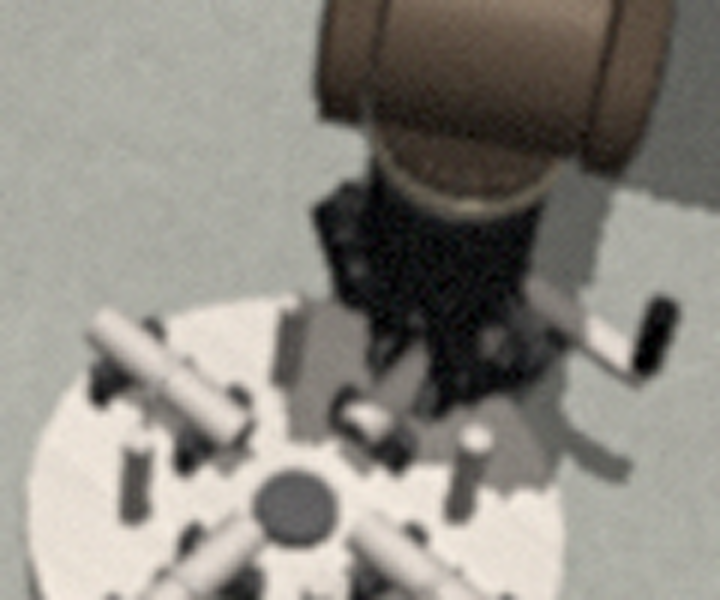

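The pin's inner end (~(365,415)) sits between the two flanks of the inner V rest. I'll lower it gently until it touches.

step_arm:
  delta_rot:
    - [0,0,0]
    - [0,0,0]
    - [0,0,0]
    - [0,0,0]
  delta_pos:
    - [0.001,0,0.0015]
    - [0.001,0,0.003]
    - [0.001,0,0.004]
    - [0.001,0,0.004]
  grip: [1,1,1,1]

```text
time: 16.87
ee_pos: [0.5403, 0.1667, 0.059]
ee_rot: [[0.939, -0.344, 0.001], [-0.344, -0.939, 0.0], [0.001, -0.0, -1.0]]
contact_force: [-1.4, -1.1, 5.3]
grip_width: 0.0202
gripper_force: 50.1
```

step_arm:
  delta_rot:
    - [0,0,0]
    - [0,0,0]
    - [0,0,0]
    - [0,0,0]
    - [0,0,0]
    - [0,0,0]
    - [0,0,0]
    - [0,0,0]
  delta_pos:
    - [0,0,0.001]
    - [0,0,0.001]
    - [0,0,0.001]
    - [0,0,0.001]
    - [0,0,0.001]
    - [0,0,0.001]
    - [0,0,0.001]
    - [0,0,0.001]
  grip: [1,1,0.72,0.68,0.6,0.5,0.5,0.5]

```text
time: 17.53
ee_pos: [0.5399, 0.1667, 0.0577]
ee_rot: [[0.939, -0.344, -0.0], [-0.344, -0.939, -0.0], [-0.0, 0.0, -1.0]]
contact_force: [0.5, 0.3, -0.9]
grip_width: 0.0428
gripper_force: 0.0
```

step_arm:
  delta_rot:
    - [0,0,0]
    - [0,0,0]
    - [0,0,0]
    - [0,0,0]
    - [0,0,0]
    - [0,0,0]
    - [0,0,0]
    - [0,0,0]
    - [0,0,0]
    - [0,0,0]
    - [0,0,0]
    - [0,0,0]
  delta_pos:
    - [0,0,0]
    - [0,0,-0.02]
    - [0,0,-0.06]
    - [0,0,-0.12]
    - [0,0,-0.2]
    - [0,0,-0.26]
    - [-0.05,0.1,-0.28]
    - [-0.1,0.2,-0.28]
    - [-0.15,0.3,-0.28]
    - [-0.15,0.36,-0.28]
    - [-0.15,0.4,-0.28]
    - [-0.15,0.4,-0.28]
  grip: [0.5,0.5,0.5,0.5,0.5,0.5,0.5,0.5,0.5,0.5,0.5,0.5]

```text
time: 18.53
ee_pos: [0.3977, 0.002, 0.1985]
ee_rot: [[0.938, -0.346, -0.0], [-0.346, -0.938, -0.001], [-0.0, 0.001, -1.0]]
contact_force: [1.6, 0.1, -0.0]
grip_width: 0.0425
gripper_force: 0.0
```

```bash
python3 m.py 8; python3 - <<'E'
from h import *
deltas([[.5075,.2632,.19],[.5075,.2632,.112]],-64)
for n,C in(('top',(.6137,.1381)),('scene',(.6169,.1399))):
    z=np.load(f'pics/{n}8.npz');Q=cloud(n,z['d']);u=np.array([np.cos(np.radians(159.9)),np.sin(np.radians(159.9))])
    o=Q[...,:2]-C;a=o@u;b=o@[-u[1],u[0]]
    m=(z['d']>0)&(abs(Q[...,2]-.08)<.007)&(abs(b)<.011)&(a>.02)&(a<.14)
    print(n,m.sum(),a[m].min(),a[m].max(),b[m].mean(),Q[m][:,2].max(),np.polyfit(a[m],b[m],1),np.polyfit(a[m],Q[m][:,2],1))
p=np.load('pics/top8.npz')['p'];q=np.load('pics/scene8.npz')['p']
c=np.hstack([cv2.resize(p[170:270,185:275],(400,444),interpolation=2),cv2.resize(q[150:250,335:425],(400,444),interpolation=2)])
cv2.imwrite('pics/c8.png',np.clip(c[:,:,::-1]*1.2,0,255))
E
```

```text
top [243.6 167.2] 30 [0.6815 0.1695 0.1074]
top [284.3 183.4] 29 [0.6445 0.0701 0.1068]
top [226.  207.5] 30 [0.5827 0.2065 0.1074]
top [267.  224.1] 28 [0.5459 0.1074 0.1073]
centre [0.61365365 0.13838514] angles [  24.65  -65.66  114.42 -155.41] [0.0747 0.0749 0.0748 0.0746]
armpts 278 [0.4891 0.2166 0.0977]
dark(hub) 91 [0.478  0.1867 0.1   ]
pivot ang 160.38479275662573 0.14401575685492543
knob [0.506  0.2622 0.1421]
scene [364.1 191. ] 23 [0.5488 0.1084 0.107 ]
scene [337.9 213.9] 28 [0.6485 0.0717 0.1071]
scene [394.  213.9] 26 [0.5858 0.2077 0.107 ]
scene [368.1 238.4] 27 [0.685  0.1711 0.1067]
centre [0.61702687 0.13972096] angles [-155.3   -65.17  114.69   24.82] [0.075  0.0749 0.0748 0.0749]
armpts 202 [0.4933 0.219  0.0981]
dark(hub) 89 [0.4822 0.1881 0.1   ]
pivot ang 160.2700146627012 0.1431934304654319
knob [0.51   0.2645 0.1425]
t 18.63 p [0.4002 0.0035 0.1987] yaw -110.31 w 0.04274316963341584 tilt [ 0.08 -0.02]
rz share for yaw: -1.544
[np.float64(0.0209), np.float64(-0.5615), np.float64(0.0176)]
[np.float64(0.0206), np.float64(-0.5615), np.float64(0.1736)]
top 315 0.03571119968027543 0.12578031324721897 7.5502653068152e-05 0.0862897249629587 [-0.00806184  0.00072773] [0.00456153 0.08027628]
scene 221 0.03555837474067868 0.13987403151902553 -0.001764740188094696 0.0869222744836184 [-0.00571873 -0.00130438] [0.00614753 0.08039316][ WARN:0@0.226] global loadsave.cpp:1063 imwrite_ Unsupported depth image for selected encoder is fallbacked to CV_8U.
```

View pics/c8.png

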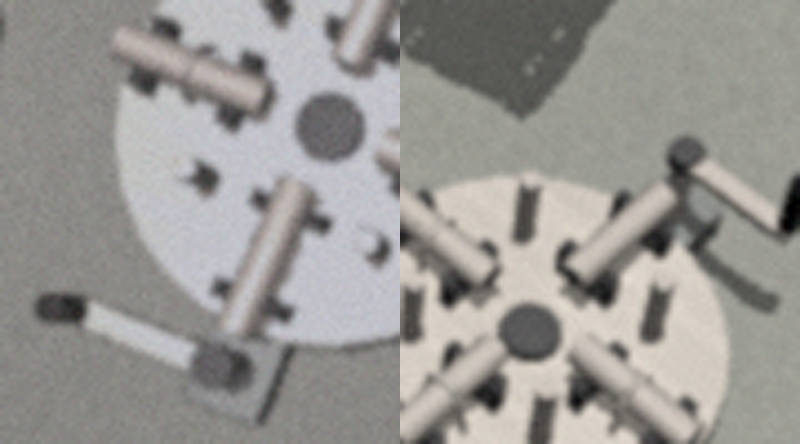

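The pin is seated level and centred: it spans 35.7–125.8 mm from the axis, so its centre is at 80.7 mm. The alignment holds to within about 0.5°. Next is the knob.

step_arm:
  delta_rot:
    - [0,0,-0.1]
    - [0,0,-0.2]
    - [0,0,-0.3]
    - [0,0,-0.4]
    - [0,0,-0.5]
    - [0,0,-0.6]
    - [0,0,-0.7]
    - [0,0,-0.8]
    - [0,0,-0.9]
    - [0,0,-0.9]
    - [0,0,-0.9]
    - [0,0,-0.9]
    - [0,0,-0.9]
  delta_pos:
    - [0.021,-0.06,0]
    - [0.021,-0.12,0]
    - [0.021,-0.18,0]
    - [0.021,-0.25,0]
    - [0.021,-0.32,0]
    - [0.021,-0.38,0]
    - [0.021,-0.44,0]
    - [0.021,-0.5,0]
    - [0.021,-0.54,0]
    - [0.021,-0.562,0]
    - [0.021,-0.562,0]
    - [0.021,-0.562,0]
    - [0.021,-0.562,0]
  grip: [0.5,0.5,0.5,0.5,0.5,0.5,0.5,0.5,0.5,0.5,0.5,0.5,0.5]
  grip_force: 30

```text
time: 19.72
ee_pos: [0.5068, 0.2645, 0.1977]
ee_rot: [[0.993, 0.118, -0.001], [0.118, -0.993, -0.0], [-0.001, 0.0, -1.0]]
contact_force: [0.3, -0.7, 0.7]
grip_width: 0.0424
gripper_force: 0.0
```

```bash
python3 -c "
from h import *
deltas([[.508,.2634,.19],[.508,.2634,.113]],-65.5)"
```

```text
t 19.72 p [0.5068 0.2645 0.1977] yaw -83.2 w 0.04242209132265536 tilt [-0.03 -0.02]
rz share for yaw: -0.59
[np.float64(0.0021), np.float64(0.0024), np.float64(0.0154)]
[np.float64(0.0022), np.float64(0.0024), np.float64(0.1694)]
```

step_arm:
  delta_rot:
    - [0,0,-0.2]
    - [0,0,-0.4]
    - [0,0,-0.59]
    - [0,0,-0.59]
    - [0,0,-0.59]
    - [0,0,-0.59]
    - [0,0,-0.59]
    - [0,0,-0.59]
    - [0,0,-0.59]
    - [0,0,-0.59]
    - [0,0,-0.59]
    - [0,0,-0.59]
    - [0,0,-0.59]
    - [0,0,-0.59]
  delta_pos:
    - [0.002,0.001,0.02]
    - [0.002,0.001,0.04]
    - [0.002,0.001,0.05]
    - [0.002,0.001,0.09]
    - [0.002,0.001,0.13]
    - [0.002,0.001,0.168]
    - [0.002,0.001,0.168]
    - [0.002,0.001,0.168]
    - [0.002,0.001,0.168]
    - [0.002,0.001,0.168]
    - [0.002,0.001,0.168]
    - [0.002,0.001,0.168]
    - [0.002,0.001,0.168]
    - [0.002,0.001,0.168]
  grip: [0.5,0.5,0.5,0.5,0.5,0.5,0.5,0.5,1,1,1,1,1,1]

```text
time: 20.88
ee_pos: [0.5088, 0.2647, 0.1151]
ee_rot: [[0.909, 0.416, 0.002], [0.416, -0.909, 0.001], [0.002, 0.0, -1.0]]
contact_force: [-0.7, -1.0, 7.2]
grip_width: 0.015
gripper_force: 29.7
```

```bash
python3 - <<'E'
from h import *
s=manip.get_state();p=np.array(s['ee_pos']);print(s['contact_force'])
P=np.array([.4789,.1881]);v=p[:2]-P;a0=np.arctan2(v[1],v[0]);print(np.degrees(a0),np.hypot(*v))
R=np.array(s['ee_rot'])
deltas([p],-65.5)
for t in np.linspace(0,90,31):
    w=P+.08*np.array([np.cos(a0-np.radians(t)),np.sin(a0-np.radians(t))])
    w0=P+.08*np.array([np.cos(a0),np.sin(a0)])
    print(round(t),(R.T@np.array([*(w-w0),0])/.5).round(4)[:2])
E
```

```text
[-0.73359091 -1.04455203  7.23198897]
68.66358308830426 0.08224599358052731
t 20.88 p [0.5088 0.2647 0.1151] yaw -65.43 w 0.015032842668052921 tilt [0.13 0.04]
rz share for yaw: 0.002
[np.float64(0.0), np.float64(0.0), np.float64(0.0)]
0 [0. 0.]
3 [0.0057 0.0062]
6 [0.011  0.0126]
9 [0.016  0.0193]
12 [0.0206 0.0263]
15 [0.0249 0.0335]
18 [0.0288 0.041 ]
21 [0.0323 0.0486]
24 [0.0354 0.0564]
27 [0.038  0.0643]
30 [0.0403 0.0724]
33 [0.0421 0.0805]
36 [0.0435 0.0888]
39 [0.0445 0.0971]
42 [0.045  0.1055]
45 [0.0451 0.1139]
48 [0.0447 0.1222]
51 [0.0439 0.1306]
54 [0.0427 0.1389]
57 [0.0411 0.1471]
60 [0.039  0.1552]
63 [0.0365 0.1632]
66 [0.0335 0.171 ]
69 [0.0302 0.1787]
72 [0.0265 0.1862]
75 [0.0224 0.1935]
78 [0.0179 0.2006]
81 [0.013  0.2074]
84 [0.0078 0.214 ]
87 [0.0023 0.2203]
90 [-0.0036  0.2262]
```

step_arm:
  delta_rot:
    - [0,0,0]
    - [0,0,0]
    - [0,0,0]
    - [0,0,0]
    - [0,0,0]
    - [0,0,0]
    - [0,0,0]
    - [0,0,0]
    - [0,0,0]
    - [0,0,0]
    - [0,0,0]
    - [0,0,0]
    - [0,0,0]
    - [0,0,0]
    - [0,0,0]
  delta_pos:
    - [0.0055,0.006,0]
    - [0.011,0.0125,0]
    - [0.016,0.0195,0]
    - [0.0205,0.0265,0]
    - [0.025,0.0335,0]
    - [0.029,0.041,0]
    - [0.0325,0.0485,0]
    - [0.0355,0.0565,0]
    - [0.038,0.0645,0]
    - [0.0405,0.0725,0]
    - [0.042,0.0805,0]
    - [0.0435,0.089,0]
    - [0.0445,0.097,0]
    - [0.045,0.1055,0]
    - [0.045,0.114,0]
  grip: [1,1,1,1,1,1,1,1,1,1,1,1,1,1,1]

```text
time: 22.13
ee_pos: [0.5536, 0.2229, 0.1151]
ee_rot: [[0.91, 0.416, 0.003], [0.416, -0.91, 0.002], [0.004, -0.0, -1.0]]
contact_force: [3.3, 7.2, 7.1]
grip_width: 0.0146
gripper_force: 30.6
```

step_arm:
  delta_rot:
    - [0,0,0]
    - [0,0,0]
    - [0,0,0]
    - [0,0,0]
    - [0,0,0]
    - [0,0,0]
    - [0,0,0]
    - [0,0,0]
    - [0,0,0]
    - [0,0,0]
    - [0,0,0]
    - [0,0,0]
    - [0,0,0]
    - [0,0,0]
    - [0,0,0]
    - [0,0,0]
  delta_pos:
    - [-0.0005,0.0085,0]
    - [-0.001,0.0165,0]
    - [-0.0025,0.025,0]
    - [-0.004,0.033,0]
    - [-0.006,0.041,0]
    - [-0.0085,0.049,0]
    - [-0.0115,0.057,0]
    - [-0.015,0.065,0]
    - [-0.0185,0.0725,0]
    - [-0.0225,0.0795,0]
    - [-0.027,0.0865,0]
    - [-0.032,0.0935,0]
    - [-0.0375,0.1,0]
    - [-0.043,0.1065,0]
    - [-0.043,0.1065,0]
    - [-0.043,0.1065,0]
  grip: [1,1,1,1,1,1,1,1,1,1,1,1,1,1,1,1]

```text
time: 23.47
ee_pos: [0.5553, 0.1644, 0.1148]
ee_rot: [[0.909, 0.416, 0.001], [0.416, -0.909, -0.0], [0.001, 0.001, -1.0]]
contact_force: [0.6, -1.0, 7.5]
grip_width: 0.0147
gripper_force: 30.9
```

```bash
python3 - <<'E'
from h import *
s=manip.get_state();p=np.array(s['ee_pos']);print(p,s['contact_force'])
P=np.array([.4789,.1881]);v=p[:2]-P;print(np.degrees(np.arctan2(v[1],v[0])),np.hypot(*v))
E
```

```text
[0.55534736 0.16438708 0.11478023] [ 0.57677904 -1.03493344  7.4529526 ]
-17.233168502405917 0.0800406248934294
```

step_arm:
  delta_rot:
    - [0,0,0]
    - [0,0,0]
    - [0,0,0]
    - [0,0,0]
  delta_pos:
    - [-0.002,0.0022,0]
    - [-0.004,0.0044,0]
    - [-0.0055,0.006,0]
    - [-0.0055,0.006,0]
  grip: [1,1,1,1]

```text
time: 23.8
ee_pos: [0.5547, 0.1618, 0.1148]
ee_rot: [[0.91, 0.415, 0.003], [0.415, -0.91, 0.002], [0.004, -0.0, -1.0]]
contact_force: [2.4, 8.4, 4.2]
grip_width: 0.0152
gripper_force: 30.7
```

step_arm:
  delta_rot:
    - [0,0,0]
    - [0,0,0]
    - [0,0,0]
    - [0,0,0]
  delta_pos:
    - [-0.0015,0.0015,0]
    - [-0.003,0.003,0]
    - [-0.003,0.003,0]
    - [-0.003,0.003,0]
  grip: [1,1,1,1]

```text
time: 24.13
ee_pos: [0.5546, 0.1616, 0.1149]
ee_rot: [[0.91, 0.415, 0.005], [0.415, -0.91, 0.004], [0.007, -0.002, -1.0]]
contact_force: [6.1, 24.0, 2.0]
grip_width: 0.0151
gripper_force: 30.6
```

The arm is hard against its stop at 24 N with no further motion. I'll release and lift clear.

step_arm:
  delta_rot:
    - [0,0,0]
    - [0,0,0]
    - [0,0,0]
    - [0,0,0]
    - [0,0,0]
    - [0,0,0]
    - [0,0,0]
    - [0,0,0]
    - [0,0,0]
    - [0,0,0]
    - [0,0,0]
    - [0,0,0]
    - [0,0,0]
    - [0,0,0]
  delta_pos:
    - [0,0,0]
    - [0,0,0]
    - [0,0,0]
    - [0,0,0]
    - [0,0,-0.05]
    - [0,0,-0.1]
    - [0,0,-0.16]
    - [0,0,-0.2]
    - [-0.1,0.1,-0.2]
    - [-0.15,0.2,-0.2]
    - [-0.2,0.3,-0.2]
    - [-0.2,0.36,-0.2]
    - [-0.2,0.36,-0.2]
    - [-0.2,0.36,-0.2]
  grip: [0.5,0.5,0.5,0.5,0.5,0.5,0.5,0.5,0.5,0.5,0.5,0.5,0.5,0.5]

```text
time: 25.3
ee_pos: [0.5373, -0.0525, 0.2139]
ee_rot: [[0.911, 0.411, 0.001], [0.411, -0.911, -0.001], [0.0, 0.002, -1.0]]
contact_force: [-0.3, -0.4, -0.6]
grip_width: 0.0428
gripper_force: 0.0
```

```bash
python3 - <<'E'
from h import *
print(manip.get_state()['contact_force'])
for n,C in(('top',np.array((.6137,.1381))),('scene',np.array((.6169,.1399)))):
    p,d=manip.camera(n);Q=cloud(n,d)
    o=Q[...,:2]-C;u=np.array([np.cos(np.radians(160)),np.sin(np.radians(160))]);a=o@u;b=o@[-u[1],u[0]]
    k=(d>0)&(Q[...,2]>.13)&(Q[...,2]<.155)&(np.hypot(a-.065,b)<.04);print(n,'knob a,b',a[k].mean(),b[k].mean(),k.sum())
    f=(d>0)&(abs(Q[...,2]-.098)<.005)&(abs(b)<.02)&(a>.08)&(a<.13);print('arm line',np.polyfit(a[f],b[f],1))
    m=(d>0)&(abs(Q[...,2]-.108)<.007)&(np.hypot(*np.moveaxis(o,-1,0))<.1)&(abs(b)>.03)
    K,l,st,ce=cv2.connectedComponentsWithStats(m.astype(np.uint8))
    print('posts',[np.degrees(np.arctan2(*(Q[l==i].mean(0)[:2]-C)[::-1])).round(1) for i in range(1,K) if st[i,4]>8])
    m=(d>0)&(abs(Q[...,2]-.08)<.007)&(abs(b)<.012)&(a>.02)&(a<.14);print('pin',a[m].min(),a[m].max(),Q[m][:,2].max())
E
```

```text
[-0.34339742 -0.39298165 -0.60043291]
top knob a,b 0.06460838531153837 5.410390006211181e-05 41
arm line [ 0.00221664 -0.00048678]
posts [np.float64(24.7), np.float64(-65.6), np.float64(114.6), np.float64(-155.5)]
pin 0.03581247115731512 0.12526597861845304 0.08510758242053984
scene knob a,b 0.06388155142354969 -0.0003627888904765999 37
arm line [ 0.05479486 -0.00617383]
posts [np.float64(-155.2), np.float64(-64.9), np.float64(114.5), np.float64(24.5)]
pin 0.03586214850960239 0.1278363651455687 0.08689736313951907
```

```bash
python3 -c "
from workcell import manip
print(manip.sign_off())"
```

```text
the job is handed in; nothing more can be done
None
```

The job is done and handed in at about 25 s: the empty cradle is within about 0.5° of the loading point, the middle-sized pin is seated level and centred in it, and the hold-down arm is over it against its stop; I never reached for the bottle, wrench, piston or jar.

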